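# Push the dish basket into the corner of the counter guide

## Robot

A 7-joint arm with a two-finger parallel gripper is mounted at the origin on the work surface. World frame = base frame: x ahead of the robot, y to its left, z up, the work surface at z = 0. Lengths are in m, angles in degrees, forces in N, time in s.
With the tool pointing down it reaches from about 0.35 to 0.9 m from the base axis. Payload 8.1 kg.
Tool frame: the origin (TCP) lies midway between the tips of the shut fingers; the grasp point (between the pads) lies hold_point_z behind it (hold_point_z is the distance from the TCP to the grasp point, in m); x points along the fingers, y is the direction in which the jaws open and shut, and the axes are right-handed (so a half turn about x gives the same grasp; the last joint's range is limited). The gripper opens to 85 mm and grips with 20 to 120 N. Pads are 22 mm wide; open, the fingers measure 114 mm over their backs; the gripper's body (76 mm by 85 mm) begins 54 mm behind the grasp point. The pads swing forward as they close: fully open they stand 13 mm farther back than shut.
Start: joints at [-73.717, 24.895, 1.432, 90.138, -0.665, 64.973, -4.303], TCP at [0.236, 0.579, 0.231] pointing down, gripper open.
Joint ranges: [-149.89, 149.89], [-25.12, 119.58], [-72.63, 75.52], [4.76, 147.25], [-75.54, 255.54], [6.69, 114.76], [-157.13, 157.13]. Speed limits (degrees/s): [127.2, 127.2, 172.46, 172.46, 180, 180, 180].

## Interface

Orientations are given as [roll, pitch, yaw] about the fixed x, y, z axes, in that order (R = Rz(yaw) Ry(pitch) Rx(roll)).
In Python, from bench import state, read_camera, camera_info, close_job, hold_point_z gives the robot as it stands.
- The arm moves only by the tool send_rows, never from a script. Its argument "motion" is a list of rows, each an object of numbers: "tx", "ty", "tz": the shift along the tool's x, y, z in units of 50 mm (1.0 is 50 mm); "ax", "ay", "az": the turn, a rotation vector about the tool's x, y, z in units of 6 degrees (1.0 is 6 degrees). In form: [{"tx": .., "ty": .., "tz": .., "ax": .., "ay": .., "az": ..}, ...]. A call has 1 to 12 rows; each row shifts and turns the pose as measured when the row begins, along the tool's axes as they then stand; what a row does not reach is not made up. A row lasts 1/8 s, in which the tool goes at most 62.5 mm and 10.7 degrees, less where a joint would pass 70% of its speed; a pose out of reach is approached as far as the arm can. A call is refused whole if a number of a shift passes 1 or a number of a turn 1, either way. A call with a gripper value outside its range is refused whole. "grip" is the closure, from -1 (fully open) to 1 (shut), set as the call begins (left out, the last holds). The fingers move at their own pace and stop on an object; "newtons" is the grip in N (left out, the last holds). Time passes only in rows, so rows that do not move let the fingers close. It gives the time, the measured TCP pose, the force and the opening at its end, in the units of the state.
- state(): the state, without advancing time (a new reading comes with each control period).
- read_camera(name): name is "scene" or "top"; returns (picture, depth): 420x560x3 uint8, red, green, blue; 420x560 float32, m along the optical axis (not along the pixel's ray), 0 where there is no reading.
- camera_info(name): a dict with "fx", "fy", "cx", "cy" (pixels), "origin" and "attitude" of the camera in the world. Camera axes: x right, y down, z forward; pixel columns grow to the right and rows downward; lengths in m; the calibration is good to about 2 mm. A picture is of the moment at which its call begins. camera_info takes no time and is no camera call.
- close_job(): hands the job in, once; it reports no verdict.
The state is a dict: "time": time; "joints": joint angles; "dq": joint speeds; "joint_efforts": joint torques, N m; "tcp_pos": TCP position; "ee_rot": TCP orientation; "wrist_force": force on the tool from outside, world axes, zero at the start; "ft_torque": the same for the moment, N m; "finger_gap": opening from 0.0 (shut) to 1.0 (fully open).
Only numpy, scipy, OpenCV 4.12 (cv2) and the standard library are available. Lean on these libraries where they do the work, as an engineer would, in place of code of your own. Each camera call takes 0.05 s, during which the arm holds its last target.

## Task

Push the red basket of steel dishes along the counter, without gripping or lifting it, until its long side lies flat against the metal guide rail and its end is up against the yellow stop block, on the side of the block that faces the middle of the rail. Leave it there and leave the tin, the sauce bottle and the cup where they stand.

Things in the scene. Friction and masses are not known exactly. Their poses are not given: they have to be found in the camera images.
- basket: Loose red ribbed plastic basket, open on top, 110 mm along its x, 150 mm along its y, 55 mm high, upright walls 4 mm thick, holding two stacks of small steel dishes fixed in it (lower than the rim). About 0.35 to 0.7 kg in all; slides on the counter with roughly 1.5 to 6 N. Origin: centre of its underside, on the counter; z up. At the start it stands between the robot and the rail, clear of both, turned up to 0.3 rad from the rail.
- rail: Fixed aluminium guide rail screwed to the counter, a bar 580 mm long (along its y), 16 mm thick, 40 mm high. Origin: middle of the foot of its front face, the face towards the robot, at counter height. Its x axis points away from the robot, square to the face: the basket comes to rest on the negative x side, so flush means the basket's centre at x = -55 mm in this frame. Its place and yaw (up to 0.12 rad) vary.
- stop: Fixed yellow stop block at one end of the rail's front face (left or right end, it varies: y = +235 or -235 mm in the rail's frame), square to the rail. 64 mm along its x (from the rail's face towards the robot), 30 mm along its y, 45 mm high. Origin: centre of its underside. The basket belongs on the side facing the middle of the rail; touching there, the basket's centre is 90 mm along y from this origin.
- tin: Loose squat steel spice tin with green lid, 57 mm diameter, 50 mm high, standing 3 mm off the rail's front face at the end opposite the stop. Bystander. Origin: centre of its underside.
- sauce: Loose amber glass sauce bottle with red cap, 56 mm diameter, 160 mm high, standing to one side of the work. Bystander. Origin: centre of its underside.
- cup: Loose open steel cup, 72 mm diameter, 80 mm high, standing to the other side of the work. Bystander. Origin: centre of its underside.
There are look-alikes about, which are no part of the job. Several things look just like the basket: the one meant starts farthest to the robot's left. There is more than one size of the stop; the one meant has the size given above.

How it is judged:
By the outcome, as a careful person would: the job done as asked, in the order asked, and still so for the second after the job is handed in, with the robot touching nothing.
It also fails if it takes over 51 s, if anything falls off the work surface, if the arm or the gripper's body presses on something with over 40 N, if the wrist force passes 120 N, or if a joint passes its speed limit or range.

## Working session

There is one attempt and no reset: what is moved stays moved. The work goes in short steps, Python scripts to look and compute and a tool call to move; the robot and the scene stay as the last step left them, time stands still between calls to the robot, and variables do not carry over. Pictures are saved under pics/ and viewed, and the job is handed in when it is done.

Besides the shell and the picture viewer there is one more tool, called after "Call:" as name(argument=value, ...) on one line, values as JSON. send_rows: Moves the arm, as the interface text tells. Its arguments: {"type":"object","properties":{"motion":{"type":"array"},"grip":{"type":"number"},"newtons":{"type":"number"}},"required":["motion"]}

```bash
mkdir -p pics; ls; python3 - <<'E'
from bench import state, read_camera, camera_info, hold_point_z
import cv2, numpy as np
print(state()); print(hold_point_z)
for n in("scene","top"):
    p,d=read_camera(n); print(n,camera_info(n))
    np.savez(f"{n}0.npz",p=p,d=d)
    cv2.imwrite(f"pics/{n}0.png",p[:,:,::-1])
E
```

```text
pics
{'time': 0.0, 'joints': array([-73.71524931,  24.93701931,   1.42982005,  90.18989606,
        -0.6642253 ,  64.97343921,  -4.30292326]), 'dq': array([ 0.04696453,  0.02170127,  0.050965  , -0.04860825, -0.0055767 ,
       -0.0149293 , -0.02531333]), 'joint_efforts': array([ 1.05363950e-03, -6.70484447e+01,  1.02582023e+00, -3.16212916e+01,
        1.57132046e-02,  1.21416870e-02,  1.36509240e-05]), 'tcp_pos': array([0.23563147, 0.57832483, 0.23051425]), 'ee_rot': array([ -84.83559739,   89.90794245, -107.00181052]), 'wrist_force': array([-0.55354208, -0.33490839,  0.12176387]), 'ft_torque': array([ 0.01312051, -0.00711882, -0.01109988]), 'finger_gap': 1.0023795972317675}
0.0187
scene {'fx': 492.00758160795294, 'fy': 492.00758160795294, 'cx': 290.3241882648669, 'cy': 212.26918297503843, 'origin': array([ 1.34773442, -0.43812201,  0.70668188]), 'attitude': array([-126.08151043,    1.18583236,   60.59925604])}
top {'fx': 383.87449530324085, 'fy': 383.87449530324085, 'cx': 283.3090522615518, 'cy': 208.4726302257449, 'origin': array([0.44794388, 0.01385449, 0.96766353]), 'attitude': array([-173.49451856,    0.8210987 ,  -91.25290151])}
```

View pics/scene0.png

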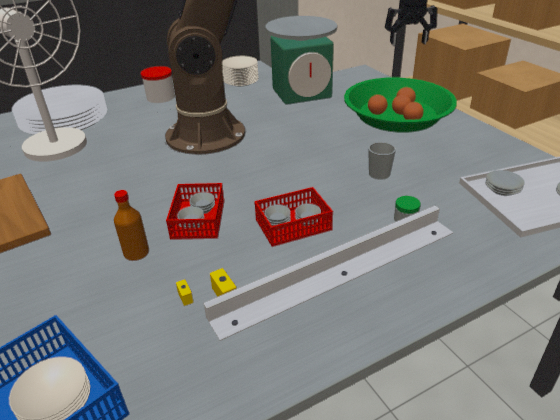

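View pics/top0.png

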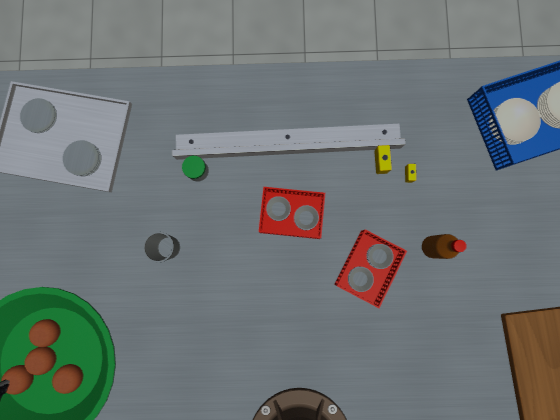

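Top view: two red baskets, at (292,212) and (370,268). Picture left is the robot's left (+y), so (292,212) is the one meant. The yellow blocks are at (384,158), large and against the rail, and (411,173), small; the first should be the stop. The tin is at (194,168), the cup at (162,247) and the sauce at (445,246). I'll measure these and enlarge a crop.

```bash
cat > h.py <<'E'
import numpy as np, cv2
from scipy.spatial.transform import Rotation as R
from bench import *
def world(n,d):
    c=camera_info(n); v,u=np.indices(d.shape)
    P=np.stack([(u-c['cx'])/c['fx']*d,(v-c['cy'])/c['fy']*d,d],-1)
    return P@R.from_euler('xyz',c['attitude'],degrees=True).as_matrix().T+c['origin']
def hsv(p): return cv2.cvtColor(p,cv2.COLOR_RGB2HSV).astype(int)
def rect(xy):
    (c,s,a)=cv2.minAreaRect((xy*1000).astype(np.float32)); return np.round(c,1),np.round(s,1),round(a,2)
def comps(W,m,minn=15):
    n,l,st,_=cv2.connectedComponentsWithStats(m.astype(np.uint8),connectivity=8)
    return [(l==i,st[i]) for i in range(1,n) if st[i][4]>=minn]
E
python3 - <<'E'
from h import *
z=np.load('top0.npz');p,d=z['p'],z['d'];W=world('top',d);H=hsv(p)
S=H[...,1]>120
k=(H[...,0]<6)|(H[...,0]>174)
tab=(np.abs(W[...,2])<.02)&~S; print('table z',np.median(W[tab][:,2]))
for name,m in (('red',k&S&(W[...,2]>.03)&(W[...,2]<.1)),('yel',(abs(H[...,0]-28)<6)&S&(W[...,2]>.01)),('green',(abs(H[...,0]-65)<15)&S&(W[...,2]>.03)&(W[...,2]<.06))):
    for c,st in comps(W,m):
        q=W[c]; top=np.percentile(q[:,2],90); t=q[q[:,2]>top-.008]
        print(name,st,'ztop',top.round(4),rect(t[:,:2]))
# rail top face
m=(H[...,1]<60)&(W[...,2]>.034)&(W[...,2]<.046)&(W[...,0]>.5)
for c,st in comps(W,m,60): print('gray',st,rect(W[c][:,:2]),W[c][:,2].mean())
for nm,(u,v) in dict(cup=(162,247),sauce=(440,246)).items():
    q=W[v-20:v+20,u-25:u+25].reshape(-1,3);t=q[q[:,2]>.04];print(nm,rect(t[:,:2]),t[:,2].max())
cv2.imwrite('pics/crop0.png',cv2.resize(p[110:310,160:440,::-1],None,fx=2.8,fy=2.8,interpolation=cv2.INTER_CUBIC))
E
```

```text
table z -0.0003250041157176753
red [259 187  66  51 472] ztop 0.0564 (array([543.9,   5. ]), array([149.8, 109.9]), 82.85)
red [336 230  71  78 588] ztop 0.0563 (array([ 407.3, -179.6]), array([109.7, 150. ]), 61.05)
yel [375 145  17  29 385] ztop 0.0464 (array([ 673.5, -225.4]), array([63.8, 29.8]), 1.23)
yel [406 164  10  18 168] ztop 0.0313 (array([ 638.7, -293.9]), array([19.8, 40.6]), 87.65)
green [182 155  24  24 424] ztop 0.0512 (array([661.5, 243.3]), array([55.6, 54.8]), 51.05)
green [   0  287  115  133 2420] ztop 0.0593 (array([259.7, 527.3]), array([351.8, 172. ]), 39.34)
green [  0 409  15  11  70] ztop 0.0386 (array([ 81.9, 683.5]), array([39.4, 12.2]), 58.14)
gray [541  88  19  38 139] (array([ 790.4, -638. ]), array([95.8, 30.8]), 11.24) 0.03936486253904276
gray [551  90   9  25 142] (array([ 803.5, -654.3]), array([22.8, 61.4]), 80.46) 0.043111195462898114
gray [ 498  101   41   38 1031] (array([ 761.8, -556.8]), array([94.7, 92.8]), 16.59) 0.03921847721502655
gray [ 172  138  234   19 1547] (array([707.7,   9.8]), array([ 17.8, 579.7]), 1.35) 0.03914316906578553
gray [294 205  25  25 222] (array([531. , -29.3]), array([57.4, 57.5]), 25.37) 0.039464479016241866
cup (array([463. , 182.7]), array([338.4,  69.1]), 88.36) 0.967663529988557
sauce (array([ 445.6, -174.1]), array([ 55.2, 375. ]), 3.03) 0.967663529988557
```

View pics/crop0.png

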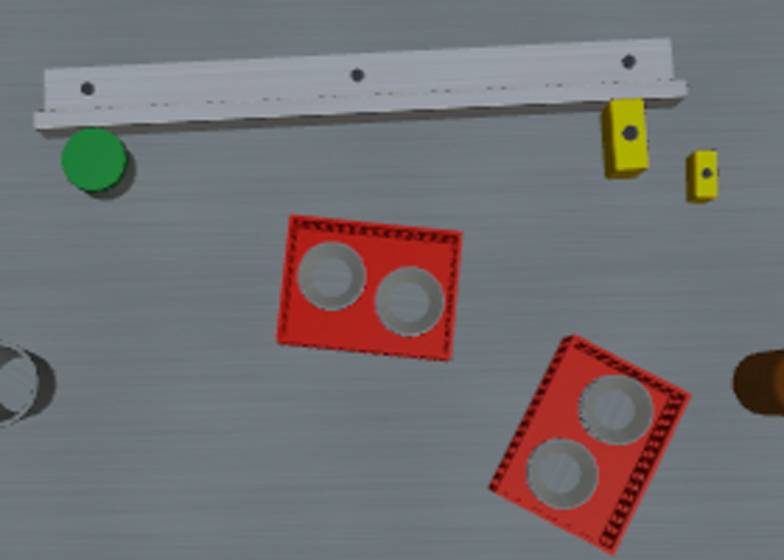

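The crop confirms both choices. The left basket's rim measures 150×110 mm with its top at z≈0.056, and the large block is 64×30 mm, 46 mm high. Rail yaw is ≈1.35° with its front-face centre at ≈(0.6995, 0.0096). The basket target is ≈(0.648, -0.137). Next I'll work out the move with a helper.

```bash
cat >> h.py <<'E'
RY=1.35
def go(x,y,z,jaw):
    """jaw: world angle of the tool y axis, deg"""
    s=state(); M=R.from_euler('xyz',s['ee_rot'],degrees=True)
    a=np.radians(jaw); ty=np.array([np.cos(a),np.sin(a),0]); tx=np.array([0,0,-1.]); 
    G=R.from_matrix(np.stack([tx,ty,np.cross(tx,ty)],1))
    print('t',round(s['time'],2),'tcp',s['tcp_pos'].round(4),'F',s['wrist_force'].round(1),'gap',round(s['finger_gap'],2))
    print('tool axes cols\n',M.as_matrix().round(3))
    print('shift units total',((M.inv().apply(np.array([x,y,z])-s['tcp_pos']))/.05).round(2),'turn units',((M.inv()*G).as_rotvec(degrees=True)/6).round(2))
    print('shift in goal axes',((G.inv().apply(np.array([x,y,z])-s['tcp_pos']))/.05).round(2))
E
python3 -c "
from h import *
go(.44,.005,.2,91.35); go(.44,.005,.2,-88.65)"
```

```text
t 0.1 tcp [0.2357 0.5784 0.2306] F [-0.9  0.4 -0.2] gap 1.0
tool axes cols
 [[-0.     0.377  0.926]
 [-0.001  0.926 -0.377]
 [-1.    -0.001  0.   ]]
shift units total [ 0.63 -9.08  8.11] turn units [-3.92 -0.    0.01]
shift in goal axes [  0.61 -11.56   3.82]
t 0.1 tcp [0.2357 0.5784 0.2306] F [-0.9  0.4 -0.2] gap 1.0
tool axes cols
 [[-0.     0.377  0.926]
 [-0.001  0.926 -0.377]
 [-1.    -0.001  0.   ]]
shift units total [ 0.63 -9.08  8.11] turn units [2.608e+01 2.000e-02 0.000e+00]
shift in goal axes [ 0.61 11.56 -3.82]
```

Call:
send_rows(motion=[{"ax":-0.98,"ty":-0.5},{"ax":-0.98,"ty":-0.7},{"ax":-0.98,"ty":-0.8},{"ax":-0.98,"ty":-0.8},{"ty":-0.8,"tz":0.3},{"ty":-0.8,"tz":0.4},{"ty":-0.8,"tz":0.4},{"ty":-0.8,"tz":0.4},{"ty":-0.8,"tz":0.4},{"ty":-0.8,"tz":0.3},{"ty":-0.6},{"ty":-0.5}], grip=-1)

```text
validation failed for argument at $.mo...
```

```bash
python3 -c "
from h import *
go(.445,.005,.012,91.35)"
```

```text
t 0.1 tcp [0.2357 0.5784 0.2306] F [-0.9  0.4 -0.2] gap 1.0
tool axes cols
 [[-0.     0.377  0.926]
 [-0.001  0.926 -0.377]
 [-1.    -0.001  0.   ]]
shift units total [ 4.39 -9.03  8.2 ] turn units [-3.92 -0.    0.01]
shift in goal axes [  4.37 -11.56   3.92]
```

Every row needs all six keys.

Call:
send_rows(motion=[{"tx":0,"ty":-0.5,"tz":0,"ax":-0.98,"ay":0,"az":0},{"tx":0,"ty":-0.7,"tz":0,"ax":-0.98,"ay":0,"az":0},{"tx":0,"ty":-0.8,"tz":0,"ax":-0.98,"ay":0,"az":0},{"tx":0,"ty":-0.8,"tz":0,"ax":-0.98,"ay":0,"az":0},{"tx":0,"ty":-0.8,"tz":0.3,"ax":0,"ay":0,"az":0},{"tx":0,"ty":-0.8,"tz":0.4,"ax":0,"ay":0,"az":0},{"tx":0,"ty":-0.8,"tz":0.4,"ax":0,"ay":0,"az":0},{"tx":0,"ty":-0.8,"tz":0.4,"ax":0,"ay":0,"az":0},{"tx":0,"ty":-0.8,"tz":0.4,"ax":0,"ay":0,"az":0},{"tx":0,"ty":-0.8,"tz":0.3,"ax":0,"ay":0,"az":0},{"tx":0,"ty":-0.6,"tz":0,"ax":0,"ay":0,"az":0},{"tx":0,"ty":-0.5,"tz":0,"ax":0,"ay":0,"az":0}], grip=-1)

```text
time: 1.6
tcp_pos: [0.3283, 0.1374, 0.2285]
ee_rot: [-117.8, 89.6, -115.5]
wrist_force: [1.0, 0.6, 0.4]
finger_gap: 0.997
```

```bash
python3 -c "
from h import *
go(.445,.005,.012,91.35)"
```

```text
t 1.6 tcp [0.3283 0.1374 0.2285] F [1.  0.6 0.4] gap 1.0
tool axes cols
 [[-0.003 -0.04   0.999]
 [-0.006  0.999  0.04 ]
 [-1.    -0.006 -0.003]]
shift units total [ 4.34 -2.72  2.24] turn units [ 0.16 -0.03  0.05]
shift in goal axes [ 4.33 -2.7   2.27]
```

Call:
send_rows(motion=[{"tx":0,"ty":-0.7,"tz":0.6,"ax":0.16,"ay":0,"az":0.05},{"tx":0,"ty":-0.8,"tz":0.7,"ax":0,"ay":0,"az":0},{"tx":0,"ty":-0.8,"tz":0.6,"ax":0,"ay":0,"az":0},{"tx":0,"ty":-0.4,"tz":0.4,"ax":0,"ay":0,"az":0},{"tx":0.6,"ty":0,"tz":0,"ax":0,"ay":0,"az":0},{"tx":0.7,"ty":0,"tz":0,"ax":0,"ay":0,"az":0},{"tx":0.7,"ty":0,"tz":0,"ax":0,"ay":0,"az":0},{"tx":0.5,"ty":0,"tz":0,"ax":0,"ay":0,"az":0}])

```text
time: 2.6
tcp_pos: [0.4513, -0.0016, 0.1011]
ee_rot: [-6.5, 89.9, -5.4]
wrist_force: [0.7, 0.3, 0.8]
finger_gap: 0.994
```

```bash
python3 -c "
from h import *
go(.445,.005,.012,91.35)"
```

```text
t 2.6 tcp [ 0.4513 -0.0016  0.1011] F [0.7 0.3 0.8] gap 0.99
tool axes cols
 [[ 0.002 -0.021  1.   ]
 [-0.     1.     0.021]
 [-1.    -0.     0.002]]
shift units total [ 1.78  0.13 -0.13] turn units [-0.03  0.02  0.  ]
shift in goal axes [ 1.78  0.13 -0.12]
```

Call:
send_rows(motion=[{"tx":0.5,"ty":0.07,"tz":-0.12,"ax":0,"ay":0,"az":0},{"tx":0.5,"ty":0.06,"tz":0,"ax":0,"ay":0,"az":0},{"tx":0.4,"ty":0,"tz":0,"ax":0,"ay":0,"az":0},{"tx":0.3,"ty":0,"tz":0,"ax":0,"ay":0,"az":0},{"tx":0.1,"ty":0,"tz":0,"ax":0,"ay":0,"az":0},{"tx":0,"ty":0,"tz":0,"ax":0,"ay":0,"az":0}])

```text
time: 3.35
tcp_pos: [0.4429, 0.0047, 0.006]
ee_rot: [-157.1, 89.8, -155.9]
wrist_force: [0.2, -0.0, 0.1]
finger_gap: 0.999
```

```bash
python3 -c "
from h import *
go(.57,.005,.012,91.35)
p,d=read_camera('scene'); cv2.imwrite('pics/s1.png',p[:,:,::-1])"
```

```text
t 3.35 tcp [0.4429 0.0047 0.006 ] F [ 0.2 -0.   0.1] gap 1.0
tool axes cols
 [[-0.003 -0.021  1.   ]
 [-0.001  1.     0.021]
 [-1.    -0.001 -0.003]]
shift units total [-0.13 -0.05  2.54] turn units [-0.03 -0.03  0.01]
shift in goal axes [-0.12 -0.05  2.54]
```

View pics/s1.png

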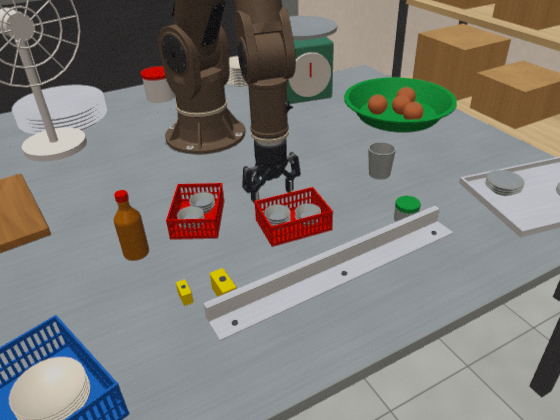

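The gripper stands open at the counter behind the left basket (290,190), clear of the other basket at (197,210). I'm starting the push toward the rail.

Call:
send_rows(motion=[{"tx":-0.05,"ty":0,"tz":0.2,"ax":0,"ay":0,"az":0},{"tx":0,"ty":0,"tz":0.2,"ax":0,"ay":0,"az":0},{"tx":0,"ty":0,"tz":0.15,"ax":0,"ay":0,"az":0},{"tx":0,"ty":0,"tz":0.15,"ax":0,"ay":0,"az":0},{"tx":0,"ty":0,"tz":0.15,"ax":0,"ay":0,"az":0},{"tx":0,"ty":0,"tz":0.15,"ax":0,"ay":0,"az":0},{"tx":0,"ty":0,"tz":0.15,"ax":0,"ay":0,"az":0},{"tx":0,"ty":0,"tz":0.15,"ax":0,"ay":0,"az":0},{"tx":0,"ty":0,"tz":0.15,"ax":0,"ay":0,"az":0},{"tx":0,"ty":0,"tz":0.15,"ax":0,"ay":0,"az":0}])

```text
time: 4.65
tcp_pos: [0.5262, 0.0065, 0.0095]
ee_rot: [-174.0, 89.6, -172.8]
wrist_force: [-5.2, -0.2, 3.9]
finger_gap: 1.0
```

```bash
cat >> h.py <<'E'
def bk(tag=None,cam='top'):
    p,d=read_camera(cam);W=world(cam,d);H=hsv(p)
    m=((H[...,0]<6)|(H[...,0]>174))&(H[...,1]>120)&(W[...,2]>.048)&(W[...,2]<.065)
    m=cv2.dilate(m.astype(np.uint8),np.ones((3,3)))
    for c,st in comps(W,m,60):
        c=c&(W[...,2]>.048)&(W[...,2]<.065)
        c,s,a=rect(W[c][:,:2])
        n=np.radians(RY);v=c-np.array([699.5,9.6]);print(cam,'basket',c,s,a,'in rail frame',(v@[np.cos(n),np.sin(n)]).round(1),(v@[-np.sin(n),np.cos(n)]).round(1))
    if tag: cv2.imwrite(f'pics/{tag}.png',p[:,:,::-1])
E
python3 -c "
from h import *
go(.57,.005,.012,91.35)
bk('t2')"
```

```text
t 4.65 tcp [0.5262 0.0065 0.0095] F [-5.2 -0.2  3.9] gap 1.0
tool axes cols
 [[-0.006 -0.021  1.   ]
 [-0.001  1.     0.021]
 [-1.    -0.001 -0.006]]
shift units total [-0.06 -0.05  0.87] turn units [-0.03 -0.06  0.01]
shift in goal axes [-0.05 -0.05  0.87]
top basket [645.9 -30. ] [58.   7.3] 89.81 in rail frame -54.5 -38.3
top basket [622.5  87.5] [14.2 50.4] 74.87 in rail frame -75.1 79.7
top basket [ 406.9 -179.9] [110.8 149.9] 61.13 in rail frame -297.0 -182.6
```

View pics/t2.png

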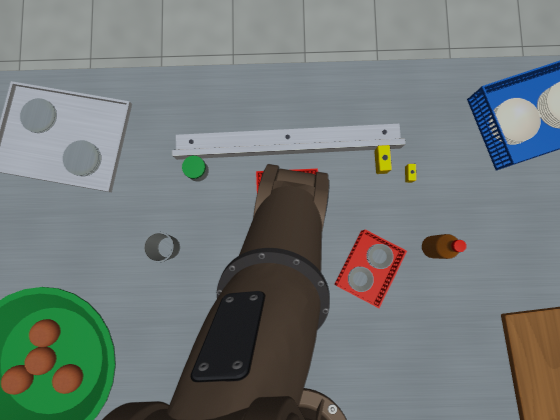

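The arm hides most of the basket. Its far rim at (288,172) has come square, about 50 mm short of the rail, so I'm pushing on.

Call:
send_rows(motion=[{"tx":0,"ty":0,"tz":0.15,"ax":0,"ay":-0.06,"az":0},{"tx":0,"ty":0,"tz":0.15,"ax":0,"ay":0,"az":0},{"tx":0,"ty":0,"tz":0.15,"ax":0,"ay":0,"az":0},{"tx":0,"ty":0,"tz":0.15,"ax":0,"ay":0,"az":0},{"tx":0,"ty":0,"tz":0.13,"ax":0,"ay":0,"az":0},{"tx":0,"ty":0,"tz":0.1,"ax":0,"ay":0,"az":0}])

```text
time: 5.45
tcp_pos: [0.5714, 0.0075, 0.0094]
ee_rot: [-40.4, 89.9, -39.1]
wrist_force: [-5.4, -0.2, 3.1]
finger_gap: 1.0
```

```bash
python3 -c "
from h import *
go(.578,.005,.012,91.35)"
```

```text
t 5.45 tcp [0.5714 0.0075 0.0094] F [-5.4 -0.2  3.1] gap 1.0
tool axes cols
 [[ 0.001 -0.021  1.   ]
 [-0.001  1.     0.021]
 [-1.    -0.001  0.001]]
shift units total [-0.05 -0.05  0.13] turn units [-0.02  0.01  0.01]
shift in goal axes [-0.05 -0.05  0.13]
```

Call:
send_rows(motion=[{"tx":0,"ty":0,"tz":0.07,"ax":0,"ay":0,"az":0},{"tx":0,"ty":0,"tz":0.06,"ax":0,"ay":0,"az":0}])

```text
time: 5.7
tcp_pos: [0.5783, 0.0077, 0.0094]
ee_rot: [-48.5, 89.9, -47.3]
wrist_force: [-4.2, 0.0, 2.8]
finger_gap: 0.999
```

```bash
python3 -c "
from h import *
go(.578,.005,.012,91.35)
bk('t3')
bk('s3','scene')"
```

```text
t 5.7 tcp [0.5783 0.0077 0.0094] F [-4.2  0.   2.8] gap 1.0
tool axes cols
 [[ 0.001 -0.021  1.   ]
 [-0.001  1.     0.021]
 [-1.    -0.001  0.001]]
shift units total [-0.05 -0.05 -0.01] turn units [-0.02  0.01  0.01]
shift in goal axes [-0.05 -0.05 -0.01]
top basket [ 407.  -180.3] [111.  150.4] 61.09 in rail frame -296.9 -183.0
scene basket [ 407.9 -179.4] [111.1 158.3] 61.27 in rail frame -296.0 -182.1
scene basket [639.1  15.6] [125.5 153. ] 1.16 in rail frame -60.2 7.4
```

View pics/s3.png

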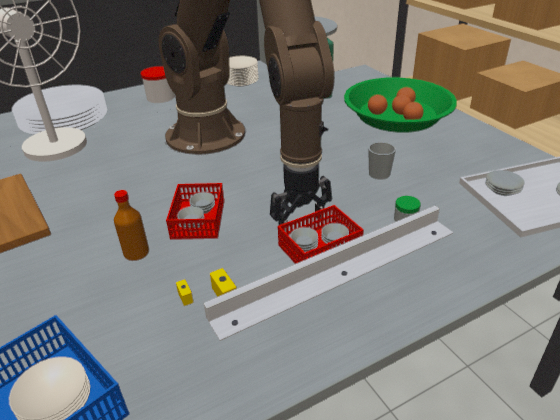

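The basket (320,235) is square and almost on the rail. I'll take small steps until the force rises.

Call:
send_rows(motion=[{"tx":0,"ty":0,"tz":0.05,"ax":0,"ay":0,"az":0}])

```text
time: 5.92
tcp_pos: [0.5784, 0.0077, 0.009]
ee_rot: [-172.2, 89.8, -171.0]
wrist_force: [-16.7, -0.4, 8.3]
finger_gap: 1.004
```

Call:
send_rows(motion=[{"tx":0,"ty":0,"tz":0.05,"ax":0,"ay":0,"az":0}])

```text
time: 6.05
tcp_pos: [0.5782, 0.0078, 0.0086]
ee_rot: [-179.2, 89.5, -177.9]
wrist_force: [-12.6, -0.8, 6.8]
finger_gap: 0.999
```

Call:
send_rows(motion=[{"tx":0,"ty":0,"tz":0.05,"ax":0,"ay":0,"az":0}])

```text
time: 6.18
tcp_pos: [0.5781, 0.0079, 0.0082]
ee_rot: [178.9, 89.2, -179.8]
wrist_force: [-11.5, -1.0, 8.2]
finger_gap: 1.0
```

The basket reached the rail where predicted: TCP x 0.578, force step to about 17 N. I'm backing off and raising the tool.

Call:
send_rows(motion=[{"tx":0,"ty":0,"tz":-0.3,"ax":0,"ay":-0.12,"az":0},{"tx":0,"ty":0,"tz":-0.5,"ax":0,"ay":0,"az":0},{"tx":-0.5,"ty":0,"tz":0,"ax":0,"ay":0,"az":0},{"tx":-0.8,"ty":0,"tz":0,"ax":0,"ay":0,"az":0},{"tx":-0.8,"ty":0,"tz":0,"ax":0,"ay":0,"az":0},{"tx":-0.5,"ty":0.6,"tz":0,"ax":0,"ay":0,"az":0},{"tx":0,"ty":0.8,"tz":0,"ax":0,"ay":0,"az":0},{"tx":0,"ty":0.8,"tz":0.5,"ax":0,"ay":0,"az":0},{"tx":0,"ty":0.5,"tz":0.7,"ax":0,"ay":0,"az":0}], grip=0.2)

```text
time: 7.3
tcp_pos: [0.6038, 0.1456, 0.1481]
ee_rot: [7.7, 88.7, 8.7]
wrist_force: [0.6, -0.7, -0.1]
finger_gap: 0.401
```

```bash
python3 -c "
from h import *
print(state()['joints'].round(1))
go(.648,.13,.12,1.35);go(.648,.13,.12,181.35)
bk('t4')
bk('s4','scene')"
```

```text
[-33.7  29.1  22.   98.9 -13.   53.2  84.3]
t 7.3 tcp [0.6038 0.1456 0.1481] F [ 0.6 -0.7 -0.1] gap 0.4
tool axes cols
 [[ 0.022 -0.017  1.   ]
 [ 0.003  1.     0.017]
 [-1.     0.003  0.022]]
shift units total [ 0.58 -0.33  0.87] turn units [14.93  0.14 -0.19]
shift in goal axes [0.56 0.88 0.33]
t 7.3 tcp [0.6038 0.1456 0.1481] F [ 0.6 -0.7 -0.1] gap 0.4
tool axes cols
 [[ 0.022 -0.017  1.   ]
 [ 0.003  1.     0.017]
 [-1.     0.003  0.022]]
shift units total [ 0.58 -0.33  0.87] turn units [-15.07   0.19   0.14]
shift in goal axes [ 0.56 -0.88 -0.33]
top basket [645.1  14.7] [111.1 150.1] 1.25 in rail frame -54.3 6.4
top basket [ 407.1 -179.9] [110.5 150.2] 61.06 in rail frame -296.8 -182.6
scene basket [ 406.5 -179.1] [112.  158.9] 61.29 in rail frame -297.4 -181.7
scene basket [644.9  15.2] [114.8 152.6] 1.64 in rail frame -54.5 6.9
```

View pics/s4.png

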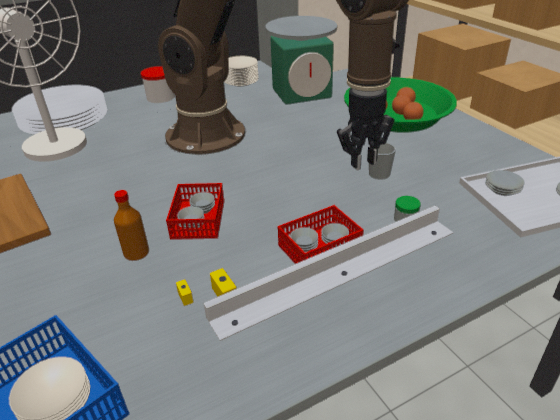

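The rail contact is flush: x=-54.4 mm and yaw within about 0.2° by both cameras, y=+6.5 mm. It still needs to slide -151 mm along the rail, so I'm turning the tool +90° for the end push.

Call:
send_rows(motion=[{"tx":0,"ty":0,"tz":0,"ax":1,"ay":0,"az":0},{"tx":0,"ty":0,"tz":0,"ax":1,"ay":0,"az":0},{"tx":0,"ty":0,"tz":0,"ax":1,"ay":0,"az":0},{"tx":0,"ty":0,"tz":0,"ax":1,"ay":0,"az":0},{"tx":0,"ty":0,"tz":0,"ax":1,"ay":0,"az":0},{"tx":0,"ty":0,"tz":0,"ax":1,"ay":0,"az":0},{"tx":0,"ty":0,"tz":0,"ax":1,"ay":0,"az":0},{"tx":0,"ty":0,"tz":0,"ax":1,"ay":0,"az":0},{"tx":0,"ty":0,"tz":0,"ax":1,"ay":0,"az":0},{"tx":0,"ty":0,"tz":0,"ax":1,"ay":0,"az":0},{"tx":0,"ty":0,"tz":0,"ax":1,"ay":0,"az":0},{"tx":0,"ty":0,"tz":0,"ax":1,"ay":0,"az":0}])

```text
time: 8.9
tcp_pos: [0.6146, 0.1445, 0.151]
ee_rot: [81.0, 87.3, 7.5]
wrist_force: [-0.6, 0.5, 0.0]
finger_gap: 0.4
```

Call:
send_rows(motion=[{"tx":0,"ty":0,"tz":0,"ax":1,"ay":0,"az":0},{"tx":0,"ty":0,"tz":0,"ax":1,"ay":0,"az":0},{"tx":0,"ty":0,"tz":0,"ax":0.9,"ay":0,"az":0},{"tx":0,"ty":0,"tz":0,"ax":0,"ay":0,"az":0}])

```text
time: 9.4
tcp_pos: [0.6169, 0.1434, 0.1522]
ee_rot: [98.2, 87.0, 6.6]
wrist_force: [-0.3, -1.3, 0.7]
finger_gap: 0.404
```

```bash
python3 -c "
from h import *
print(state()['joints'].round(1))
go(.649,.128,.019,1.35)"
```

```text
[-48.8  34.3  47.2  99.8 -29.9  55.8   7.9]
t 9.4 tcp [0.6169 0.1434 0.1522] F [-0.3 -1.3  0.7] gap 0.4
tool axes cols
 [[ 0.053  0.998 -0.027]
 [ 0.006 -0.027 -1.   ]
 [-0.999  0.053 -0.008]]
shift units total [2.69 0.51 0.31] turn units [-0.48 -0.06 -0.5 ]
shift in goal axes [2.66 0.63 0.32]
```

Call:
send_rows(motion=[{"tx":0,"ty":0.1,"tz":0.1,"ax":-0.48,"ay":-0.06,"az":-0.5},{"tx":0,"ty":0.3,"tz":0.2,"ax":0,"ay":0,"az":0},{"tx":0.3,"ty":0.2,"tz":0,"ax":0,"ay":0,"az":0},{"tx":0.5,"ty":0,"tz":0,"ax":0,"ay":0,"az":0},{"tx":0.5,"ty":0,"tz":0,"ax":0,"ay":0,"az":0}])

```text
time: 10.02
tcp_pos: [0.652, 0.1276, 0.0858]
ee_rot: [97.2, 89.5, 8.8]
wrist_force: [0.0, 0.1, 0.1]
finger_gap: 0.401
```

```bash
python3 -c "
from h import *
print(state()['joints'].round(1))
go(.649,.128,.019,1.35)"
```

```text
[-41.5  42.   42.2  95.7 -33.2  55.   14.4]
t 10.03 tcp [0.652  0.1276 0.0858] F [0.  0.1 0.1] gap 0.4
tool axes cols
 [[ 0.008  1.     0.027]
 [ 0.001  0.027 -1.   ]
 [-1.     0.008 -0.001]]
shift units total [ 1.34 -0.07 -0.01] turn units [ 0.04 -0.01 -0.08]
shift in goal axes [ 1.34 -0.06 -0.01]
```

Call:
send_rows(motion=[{"tx":0.4,"ty":-0.06,"tz":-0.02,"ax":0.04,"ay":0,"az":-0.08},{"tx":0.4,"ty":0,"tz":0,"ax":0,"ay":0,"az":0},{"tx":0.3,"ty":0,"tz":0,"ax":0,"ay":0,"az":0},{"tx":0.15,"ty":0,"tz":0,"ax":0,"ay":0,"az":0},{"tx":0,"ty":0,"tz":0,"ax":0,"ay":0,"az":0}])

```text
time: 10.65
tcp_pos: [0.6479, 0.1284, 0.0166]
ee_rot: [-93.0, 89.8, 178.3]
wrist_force: [0.2, -1.2, 0.0]
finger_gap: 0.397
```

```bash
python3 -c "
from h import *
print(state()['joints'].round(1))
go(.649,.128,.019,1.35)
bk('s5','scene')"
```

```text
[-39.6  46.6  38.7  97.9 -36.9  49.2  16.8]
t 10.65 tcp [0.6479 0.1284 0.0166] F [ 0.2 -1.2  0. ] gap 0.4
tool axes cols
 [[-0.003  1.     0.022]
 [ 0.     0.022 -1.   ]
 [-1.    -0.003 -0.   ]]
shift units total [-0.05  0.02  0.01] turn units [-0.01 -0.    0.03]
shift in goal axes [-0.05  0.02  0.01]
scene basket [ 407.6 -179. ] [110.8 158.2] 61.41 in rail frame -296.3 -181.7
scene basket [644.8  15.2] [115.1 151.8] 1.79 in rail frame -54.6 6.9
```

View pics/s5.png

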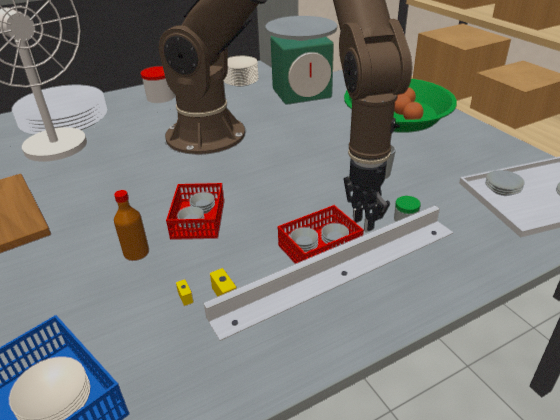

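The gripper is down at the basket's left end (368,215), between rail and tin with clearance on both. The total stroke is about 179 mm, ending near TCP y≈-0.050.

Call:
send_rows(motion=[{"tx":0,"ty":0,"tz":0.2,"ax":0,"ay":0,"az":0},{"tx":0,"ty":0,"tz":0.2,"ax":0,"ay":0,"az":0},{"tx":0,"ty":0,"tz":0.15,"ax":0,"ay":0,"az":0},{"tx":0,"ty":0,"tz":0.15,"ax":0,"ay":0,"az":0},{"tx":0,"ty":0,"tz":0.15,"ax":0,"ay":0,"az":0},{"tx":0,"ty":0,"tz":0.15,"ax":0,"ay":0,"az":0},{"tx":0,"ty":0,"tz":0.15,"ax":0,"ay":0,"az":0},{"tx":0,"ty":0,"tz":0.15,"ax":0,"ay":0,"az":0}])

```text
time: 11.7
tcp_pos: [0.651, 0.0615, 0.0189]
ee_rot: [174.4, 89.8, 85.8]
wrist_force: [0.4, 3.4, -0.1]
finger_gap: 0.4
```

```bash
python3 -c "
from h import *
print(state()['joints'].round(1))
go(.6522,-.0505,.019,1.35)
bk('s6','scene')"
```

```text
[-33.7  45.6  38.2  99.1 -36.6  48.4  22.8]
t 11.7 tcp [0.651  0.0615 0.0189] F [ 0.4  3.4 -0.1] gap 0.4
tool axes cols
 [[ 0.     1.     0.024]
 [ 0.004  0.024 -1.   ]
 [-1.     0.    -0.004]]
shift units total [-0.01 -0.03  2.24] turn units [ 0.   -0.04 -0.  ]
shift in goal axes [-0.   -0.03  2.24]
scene basket [ 408.4 -180.2] [111.6 156.9] 61.47 in rail frame -295.5 -182.9
scene basket [645.6 -20.7] [115.5 160.8] 1.44 in rail frame -54.6 -29.0
```

View pics/s6.png

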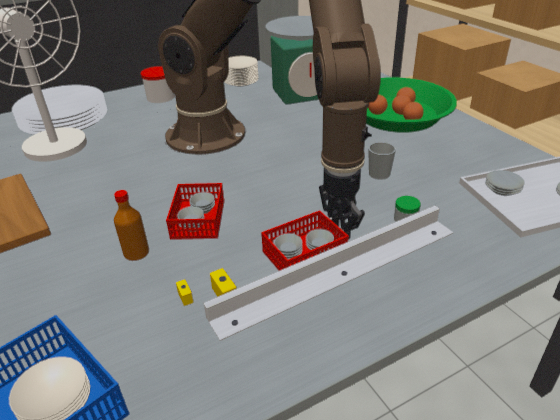

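The basket (305,240) is sliding flush along the rail with 3.4 N of push. Continuing.

Call:
send_rows(motion=[{"tx":0,"ty":-0.02,"tz":0.16,"ax":0,"ay":-0.04,"az":0},{"tx":0,"ty":0,"tz":0.16,"ax":0,"ay":0,"az":0},{"tx":0,"ty":0,"tz":0.16,"ax":0,"ay":0,"az":0},{"tx":0,"ty":0,"tz":0.16,"ax":0,"ay":0,"az":0},{"tx":0,"ty":0,"tz":0.16,"ax":0,"ay":0,"az":0},{"tx":0,"ty":0,"tz":0.16,"ax":0,"ay":0,"az":0},{"tx":0,"ty":0,"tz":0.16,"ax":0,"ay":0,"az":0},{"tx":0,"ty":0,"tz":0.16,"ax":0,"ay":0,"az":0},{"tx":0,"ty":0,"tz":0.16,"ax":0,"ay":0,"az":0},{"tx":0,"ty":0,"tz":0.16,"ax":0,"ay":0,"az":0},{"tx":0,"ty":0,"tz":0.14,"ax":0,"ay":0,"az":0},{"tx":0,"ty":0,"tz":0.1,"ax":0,"ay":0,"az":0}])

```text
time: 13.25
tcp_pos: [0.6519, -0.0383, 0.019]
ee_rot: [0.7, 89.9, -88.0]
wrist_force: [0.1, 2.6, 0.4]
finger_gap: 0.403
```

```bash
python3 -c "
from h import *
print(state()['joints'].round(1))
go(.6522,-.0505,.019,1.35)
bk('s7','scene')"
```

```text
[-24.8  45.5  37.8  99.2 -35.8  48.1  30.7]
t 13.25 tcp [ 0.6519 -0.0383  0.019 ] F [0.1 2.6 0.4] gap 0.4
tool axes cols
 [[ 0.     1.     0.023]
 [-0.001  0.023 -1.   ]
 [-1.     0.     0.001]]
shift units total [0.   0.   0.24] turn units [-0.01  0.01 -0.  ]
shift in goal axes [0.   0.   0.24]
scene basket [ 407.6 -179.4] [110.8 157.5] 61.22 in rail frame -296.3 -182.1
scene basket [ 646.1 -119.9] [115.4 160.7] 1.4 in rail frame -56.4 -128.2
```

Call:
send_rows(motion=[{"tx":0,"ty":0,"tz":0.1,"ax":0,"ay":0,"az":0},{"tx":0,"ty":0,"tz":0.08,"ax":0,"ay":0,"az":0},{"tx":0,"ty":0,"tz":0.05,"ax":0,"ay":0,"az":0}])

```text
time: 13.68
tcp_pos: [0.6521, -0.0497, 0.019]
ee_rot: [-124.4, 90.0, 147.0]
wrist_force: [-2.7, 10.7, 3.8]
finger_gap: 0.402
```

Call:
send_rows(motion=[{"tx":0,"ty":0,"tz":0.04,"ax":0,"ay":0,"az":0}])

```text
time: 13.8
tcp_pos: [0.652, -0.0496, 0.019]
ee_rot: [-161.6, 89.8, 109.8]
wrist_force: [-1.3, 10.3, 4.5]
finger_gap: 0.402
```

Call:
send_rows(motion=[{"tx":0,"ty":0,"tz":0.04,"ax":0,"ay":0,"az":0}])

```text
time: 13.92
tcp_pos: [0.652, -0.0495, 0.019]
ee_rot: [-164.8, 89.7, 106.7]
wrist_force: [-0.5, 7.5, 3.7]
finger_gap: 0.401
```

Stop contact shows as a force step at TCP y -0.0496, against -0.0505 predicted. I'm retreating and checking.

Call:
send_rows(motion=[{"tx":0,"ty":0,"tz":-0.3,"ax":0,"ay":0,"az":0},{"tx":0,"ty":0,"tz":-0.6,"ax":0,"ay":0,"az":0},{"tx":-0.3,"ty":0,"tz":-0.3,"ax":0,"ay":0,"az":0},{"tx":-0.8,"ty":0,"tz":0,"ax":0,"ay":0,"az":0},{"tx":-0.8,"ty":0,"tz":0,"ax":0,"ay":0,"az":0},{"tx":-0.8,"ty":-0.4,"tz":-0.4,"ax":0,"ay":0,"az":0},{"tx":0,"ty":-0.8,"tz":-0.6,"ax":0,"ay":0,"az":0},{"tx":0,"ty":0,"tz":0,"ax":0,"ay":0,"az":0}])

```text
time: 14.92
tcp_pos: [0.5892, 0.0584, 0.1638]
ee_rot: [79.5, 89.8, -9.2]
wrist_force: [0.3, 1.2, -0.1]
finger_gap: 0.396
```

```bash
python3 -c "
from h import *
go(.52,-.0605,.019,91.35)
bk('t8');bk('s8','scene');bk()"; python3 -c "
import cv2;p=cv2.imread('pics/t8.png');cv2.imwrite('pics/t8c.png',cv2.resize(p[110:310,160:460],None,fx=2.6,fy=2.6,interpolation=2))"
```

```text
t 14.93 tcp [0.5892 0.0584 0.1638] F [ 0.3  1.2 -0.1] gap 0.4
tool axes cols
 [[ 0.003  1.     0.022]
 [-0.001  0.022 -1.   ]
 [-1.     0.003  0.001]]
shift units total [ 2.89 -1.45  2.34] turn units [-15.01   0.03  -0.02]
shift in goal axes [ 2.9  -2.34 -1.44]
top basket [ 647.1 -136.6] [111.5 150.7] 1.6 in rail frame -55.8 -144.9
top basket [ 407.1 -180.1] [111.  150.3] 61.16 in rail frame -296.8 -182.8
scene basket [ 407.8 -179.4] [111.3 157.4] 61.57 in rail frame -296.1 -182.1
scene basket [ 646.  -135.6] [117.2 151.9] 1.96 in rail frame -56.9 -143.9
top basket [ 647.  -136.7] [111.3 150.6] 1.36 in rail frame -55.9 -145.0
top basket [ 406.9 -180.1] [110.8 150.2] 61.18 in rail frame -297.0 -182.8
```

View pics/t8c.png

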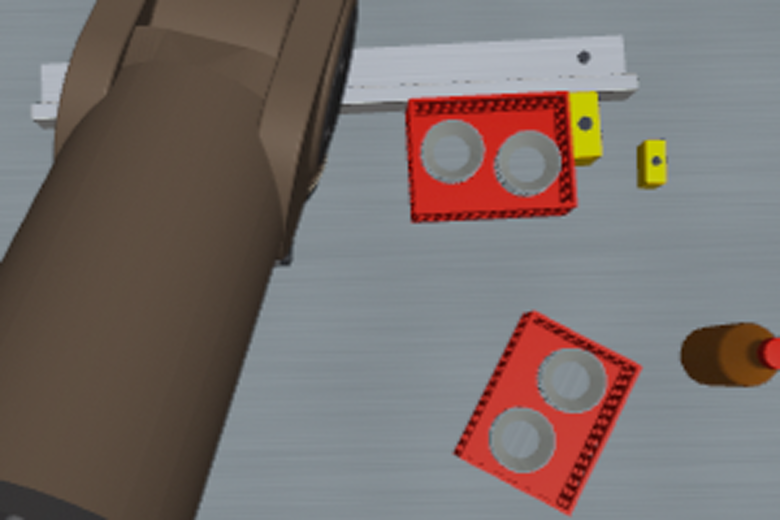

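View pics/s8.png

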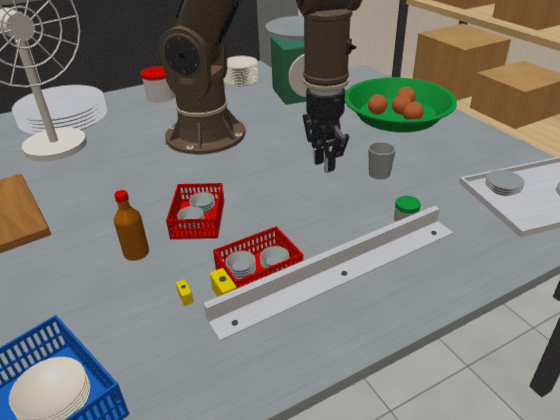

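The basket is against the stop (y -145.0) and parallel, but about 1.5 mm farther off the rail than before (x -55.9 against -54.4). I'll press it gently to the rail again with the wide-open fingers, which means turning back -90°.

Call:
send_rows(motion=[{"tx":0,"ty":0,"tz":0,"ax":-1,"ay":0,"az":0},{"tx":0,"ty":0,"tz":0,"ax":-1,"ay":0,"az":0},{"tx":0,"ty":0,"tz":0,"ax":-1,"ay":0,"az":0},{"tx":0,"ty":0,"tz":0,"ax":-1,"ay":0,"az":0},{"tx":0,"ty":0,"tz":0,"ax":-1,"ay":0,"az":0},{"tx":0,"ty":0,"tz":0,"ax":-1,"ay":0,"az":0},{"tx":0,"ty":0,"tz":0,"ax":-1,"ay":0,"az":0},{"tx":0,"ty":0,"tz":0,"ax":-1,"ay":0,"az":0},{"tx":0,"ty":0,"tz":0,"ax":-1,"ay":0,"az":0},{"tx":0,"ty":0,"tz":0,"ax":-1,"ay":0,"az":0},{"tx":0,"ty":0,"tz":0,"ax":-1,"ay":0,"az":0},{"tx":0,"ty":0,"tz":0,"ax":-1,"ay":0,"az":0}], grip=-1)

```text
time: 16.58
tcp_pos: [0.6019, 0.0353, 0.1626]
ee_rot: [-48.8, 88.8, -64.8]
wrist_force: [-0.5, 0.4, -0.1]
finger_gap: 1.001
```

Call:
send_rows(motion=[{"tx":0,"ty":0,"tz":0,"ax":-1,"ay":0,"az":0},{"tx":0,"ty":0,"tz":0,"ax":-1,"ay":0,"az":0},{"tx":0,"ty":0,"tz":0,"ax":-0.9,"ay":0,"az":0},{"tx":0,"ty":0,"tz":0,"ax":0,"ay":0,"az":0}])

```text
time: 17.08
tcp_pos: [0.6048, 0.0282, 0.1617]
ee_rot: [-71.0, 88.6, -69.6]
wrist_force: [-0.4, 0.9, -0.3]
finger_gap: 1.0
```

```bash
python3 -c "
from h import *
print(state()['joints'].round(1))
go(.558,-.137,.008,91.35)"
```

```text
[-24.5  27.4  22.9  99.6 -11.   54.9  93.8]
t 17.07 tcp [0.6048 0.0282 0.1617] F [-0.4  0.9 -0.3] gap 1.0
tool axes cols
 [[ 0.008 -0.025  1.   ]
 [-0.023  0.999  0.025]
 [-1.    -0.023  0.008]]
shift units total [ 3.14 -3.21 -1.04] turn units [0.01 0.08 0.22]
shift in goal axes [ 3.07 -3.28 -1.01]
```

Call:
send_rows(motion=[{"tx":0,"ty":-0.3,"tz":-0.5,"ax":0,"ay":0.08,"az":0.22},{"tx":0,"ty":-0.6,"tz":-0.6,"ax":0,"ay":0,"az":0},{"tx":0,"ty":-0.8,"tz":0,"ax":0,"ay":0,"az":0},{"tx":0,"ty":-0.8,"tz":0,"ax":0,"ay":0,"az":0},{"tx":0,"ty":-0.6,"tz":0,"ax":0,"ay":0,"az":0},{"tx":0,"ty":-0.2,"tz":0,"ax":0,"ay":0,"az":0},{"tx":0.6,"ty":0,"tz":0,"ax":0,"ay":0,"az":0},{"tx":0.6,"ty":0,"tz":0,"ax":0,"ay":0,"az":0},{"tx":0,"ty":0,"tz":0,"ax":0,"ay":0,"az":0}])

```text
time: 18.2
tcp_pos: [0.5542, -0.1468, 0.1001]
ee_rot: [-63.2, 89.9, -63.2]
wrist_force: [-0.6, 1.0, 0.3]
finger_gap: 1.0
```

```bash
python3 -c "
from h import *
print(state()['joints'].round(1))
go(.558,-.137,.008,91.35)"
```

```text
[ -6.6  29.3  22.6 107.3 -15.   46.2 113.8]
t 18.2 tcp [ 0.5542 -0.1468  0.1001] F [-0.6  1.   0.3] gap 1.0
tool axes cols
 [[ 0.001  0.001  1.   ]
 [-0.002  1.    -0.001]
 [-1.    -0.002  0.001]]
shift units total [1.84 0.2  0.08] turn units [-0.23  0.01  0.01]
shift in goal axes [1.84 0.19 0.08]
```

Call:
send_rows(motion=[{"tx":0.2,"ty":0.2,"tz":0.03,"ax":-0.23,"ay":0,"az":0},{"tx":0.5,"ty":0,"tz":0,"ax":0,"ay":0,"az":0},{"tx":0.5,"ty":0,"tz":0,"ax":0,"ay":0,"az":0},{"tx":0.4,"ty":0,"tz":0,"ax":0,"ay":0,"az":0},{"tx":0.14,"ty":0,"tz":0,"ax":0,"ay":0,"az":0},{"tx":0,"ty":0,"tz":0,"ax":0,"ay":0,"az":0}])

```text
time: 18.95
tcp_pos: [0.5616, -0.1303, 0.0147]
ee_rot: [1.6, 89.5, 3.5]
wrist_force: [-0.0, 0.1, 0.7]
finger_gap: 1.0
```

```bash
python3 -c "
from h import *
go(.582,-.137,.008,91.35)"
```

```text
t 18.95 tcp [ 0.5616 -0.1303  0.0147] F [-0.   0.1  0.7] gap 1.0
tool axes cols
 [[ 0.009 -0.033  0.999]
 [ 0.001  0.999  0.033]
 [-1.     0.     0.009]]
shift units total [ 0.14 -0.15  0.4 ] turn units [ 0.09  0.09 -0.  ]
shift in goal axes [ 0.13 -0.14  0.4 ]
```

Call:
send_rows(motion=[{"tx":0.1,"ty":-0.12,"tz":0,"ax":0.09,"ay":0.09,"az":0},{"tx":0,"ty":0,"tz":0.1,"ax":0,"ay":0,"az":0},{"tx":0,"ty":0,"tz":0.1,"ax":0,"ay":0,"az":0},{"tx":0,"ty":0,"tz":0.08,"ax":0,"ay":0,"az":0}])

```text
time: 19.45
tcp_pos: [0.5785, -0.1366, 0.0117]
ee_rot: [-5.4, 89.9, -4.1]
wrist_force: [-0.1, -0.6, -0.3]
finger_gap: 1.002
```

```bash
python3 -c "
from h import *
go(.582,-.137,.008,91.35)"
```

```text
t 19.45 tcp [ 0.5785 -0.1366  0.0117] F [-0.1 -0.6 -0.3] gap 1.0
tool axes cols
 [[ 0.003 -0.023  1.   ]
 [-0.     1.     0.023]
 [-1.    -0.     0.003]]
shift units total [ 0.07 -0.01  0.07] turn units [-0.01  0.02  0.  ]
shift in goal axes [ 0.07 -0.01  0.07]
```

Call:
send_rows(motion=[{"tx":0,"ty":0,"tz":0.04,"ax":0,"ay":0,"az":0}])

```text
time: 19.58
tcp_pos: [0.5806, -0.1364, 0.0118]
ee_rot: [-2.5, 89.9, -1.2]
wrist_force: [-5.3, -0.2, 2.9]
finger_gap: 0.997
```

Call:
send_rows(motion=[{"tx":0,"ty":0,"tz":0.04,"ax":0,"ay":0,"az":0}])

```text
time: 19.7
tcp_pos: [0.5814, -0.1363, 0.0116]
ee_rot: [85.5, 90.0, 86.8]
wrist_force: [-4.8, -0.2, 3.4]
finger_gap: 1.002
```

Call:
send_rows(motion=[{"tx":0,"ty":0,"tz":0.04,"ax":0,"ay":0,"az":0}])

```text
time: 19.82
tcp_pos: [0.5821, -0.1363, 0.0114]
ee_rot: [160.9, 89.9, 162.2]
wrist_force: [-8.6, 0.3, 5.8]
finger_gap: 1.001
```

Call:
send_rows(motion=[{"tx":0,"ty":0,"tz":0.05,"ax":0,"ay":0,"az":0}])

```text
time: 19.95
tcp_pos: [0.582, -0.1362, 0.011]
ee_rot: [166.2, 89.6, 167.5]
wrist_force: [-13.5, -0.2, 8.2]
finger_gap: 1.001
```

Call:
send_rows(motion=[{"tx":0,"ty":0,"tz":0.05,"ax":0,"ay":0,"az":0}])

```text
time: 20.08
tcp_pos: [0.5817, -0.1362, 0.0105]
ee_rot: [167.1, 89.3, 168.4]
wrist_force: [-9.7, -0.9, 7.8]
finger_gap: 0.995
```

Call:
send_rows(motion=[{"tx":0,"ty":0,"tz":-0.3,"ax":0,"ay":-0.1,"az":0},{"tx":0,"ty":0,"tz":-0.4,"ax":0,"ay":0,"az":0},{"tx":-0.6,"ty":0,"tz":0,"ax":0,"ay":0,"az":0},{"tx":-0.8,"ty":0,"tz":0,"ax":0,"ay":0,"az":0},{"tx":-0.8,"ty":0.3,"tz":0,"ax":0,"ay":0,"az":0},{"tx":-0.8,"ty":0.8,"tz":0,"ax":0,"ay":0,"az":0},{"tx":0,"ty":0.9,"tz":-0.4,"ax":0,"ay":0,"az":0},{"tx":0,"ty":0.9,"tz":-0.5,"ax":0,"ay":0,"az":0},{"tx":0,"ty":0.9,"tz":-0.5,"ax":0,"ay":0,"az":0},{"tx":0,"ty":0.8,"tz":0,"ax":0,"ay":0,"az":0},{"tx":0,"ty":0,"tz":0,"ax":0,"ay":0,"az":0}])

```text
time: 21.45
tcp_pos: [0.4758, 0.0989, 0.1678]
ee_rot: [16.9, 89.1, 18.2]
wrist_force: [0.3, -0.3, -0.3]
finger_gap: 1.001
```

```bash
python3 -c "
from h import *
go(.52,-.0605,.019,91.35)
bk('t9');bk('s9','scene');bk()
p,d=read_camera('top');W=world('top',d);H=hsv(p)
m=(abs(H[...,0]-65)<15)&(H[...,1]>120)&(W[...,2]>.03)&(W[...,2]<.06)&(W[...,0]>.5)
print('tin',rect(W[m][:,:2]))"; python3 -c "
import cv2;p=cv2.imread('pics/t9.png');cv2.imwrite('pics/t9c.png',cv2.resize(p[110:310,140:470],None,fx=2.4,fy=2.4,interpolation=2))"
```

```text
t 21.45 tcp [0.4758 0.0989 0.1678] F [ 0.3 -0.3 -0.3] gap 1.0
tool axes cols
 [[ 0.015 -0.021  1.   ]
 [ 0.005  1.     0.021]
 [-1.     0.004  0.015]]
shift units total [ 2.97 -3.22  0.77] turn units [-0.02  0.14 -0.04]
shift in goal axes [ 2.98 -3.21  0.81]
top basket [ 648.6 -136.5] [110.8 150.4] 1.35 in rail frame -54.3 -144.9
top basket [ 406.9 -179.8] [110.7 149.9] 61.11 in rail frame -297.0 -182.5
scene basket [ 406.6 -178.9] [111.1 159.5] 61.51 in rail frame -297.3 -181.5
scene basket [ 649.1 -135.4] [115.  151.5] 1.03 in rail frame -53.8 -143.8
top basket [ 648.6 -136.6] [111.3 150.4] 1.26 in rail frame -54.3 -145.0
top basket [ 406.9 -179.8] [110.6 149.8] 61.11 in rail frame -297.0 -182.5
tin (array([661.6, 243.6]), array([56.4, 53.6]), 43.93)
```

View pics/t9c.png

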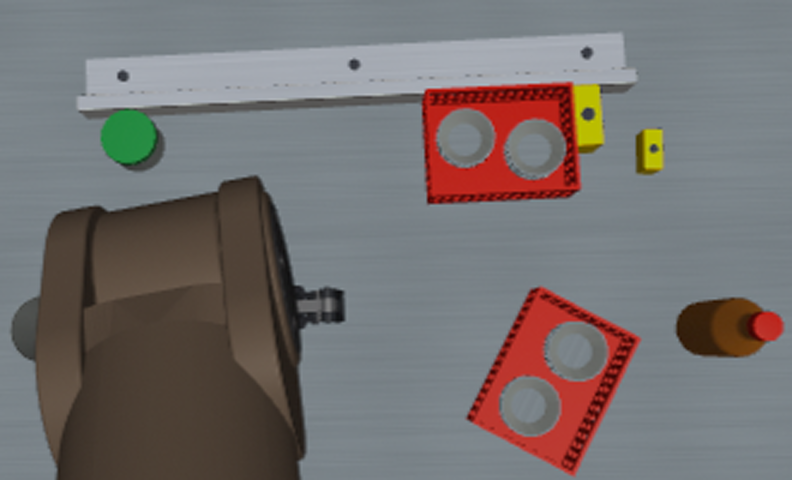

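View pics/s9.png

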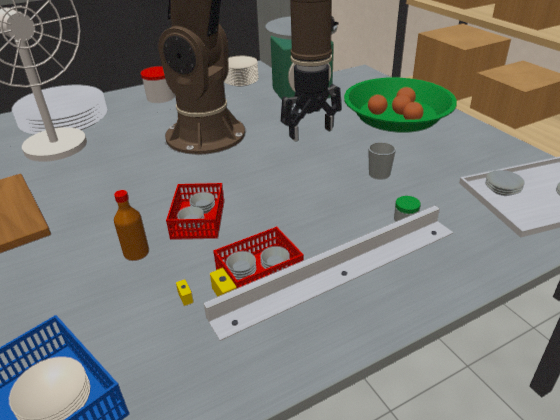

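The basket is now flush with the rail (x -54.3, the same reading as the first confirmed contact), against the stop (y -145.0) and parallel to within 0.1°. The tin, sauce and cup are where they were, and the arm is clear. Handing in.

```bash
python3 -c "
from bench import *
print(close_job(),state()['time'])"
```

```text
the job is handed in; nothing more can be done
the job is handed in; nothing more can be done
```

The leftmost red basket now lies flat against the guide rail with its end against the large yellow stop block, on the side facing the middle of the rail. I handed the job in at about 21.7 s.

**What I did:** I pushed the basket square onto the rail with the open fingers, slid it along to the stop, and then pressed it to the rail once more. That last press was needed because the slide had left it about 1.5 mm off the rail.

**Last checks, before hand-in:**

| Check | Top camera | Scene camera | Target |
|---|---|---|---|
| Basket centre, rail x | -54.3 mm | -53.8 mm | -55 mm |
| Basket centre, rail y | -145.0 mm | -143.8 mm | -145 mm |
| Yaw (rail at 1.35°) | about 1.3° | about 1.0° | 1.35° |

- **Contact:** the force rose at both the rail and the stop where predicted. The highest reading I saw was about 19 N.
- **Bystanders:** the tin measured within 0.5 mm of its start. I checked the sauce bottle and cup only by eye, and they look unmoved. The other red basket also stayed put.
- **Disagreement:** the two cameras differ by up to about 1.2 mm and 0.3°, which is within the 2 mm calibration in position.

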